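# Clip a ring magnet into the turntable's snap hook

## Task

Clip the dark grey ring magnet into the steel snap hook that stands on the turntable: press it down over the nose against the sprung gate until it is inside and the gate has snapped shut above it, then tug it gently upward against the shut gate for a moment to prove that it holds. Ferrite chips easily, so use only a few newtons and never force it against the hook. Finally lower it to the bottom of the hook and let it hang there still and free, gate shut, with the other things on the counter left where they stand.

Things in the scene. Friction and masses are not known exactly. Their poses are not given: they have to be found in the camera images.
- ring: dark grey plain ferrite ring magnet, about 75 g, lying flat at the start: outer diameter 50 mm, hole 30 mm, 12 mm thick. The only loose thing with a hole. Origin: centre of its underside; z = the ring's axis. Hold it across its 50 mm diameter and carry it level. Brittle: more than 8 N between it and the hook or gate chips it
- ring_center (a point): centre of the ring magnet's hole, 6 mm above its underside when it lies flat
- snaphook: fixed steel snap hook of 7 mm round bar, bent in one upright plane like a J open at the top, on a post at the turntable's rim. Frame: z up; x level, from the nose (free limb, upright at x = 0, on the outer side) to the stem (x = 34 mm, by the post, on the turntable's inner side). Origin: on the nose's centre line, level with the shut gate, 117 mm above the turntable's top
- hook_nose (a point): top of the hook's nose, 12.5 mm above the hook's origin; the tip bends over to x = 6.5 mm. Nothing on the hook is higher. The turntable's top around the hook is free for 60 mm to either side along the hook's y
- hook_mouth (a point): in the hook's frame x = -4 mm, y = 0, level with the shut gate: the ring's centre goes down through here, ring level, so that the nose enters its hole and one side of it goes down between nose and stem onto the gate. 4 mm off in x or 6 mm in y still passes
- hook_bottom (a point): lowest point of the hook's inner (upper) surface, x = 14 mm, 54.5 mm below the hook's origin; the ring comes to rest here. Let go, it tips over and hangs upright, its centre some 70 mm below the hook's origin (50 mm clear of the turntable's top)
- gate: the hook's sprung gate, a level 5 mm brass bar from its hinge pin on the stem (origin; x = 33 mm in the hook's frame) to its free end beside the nose (x = 3.5 mm). It swings only down; the ring needs some 2 to 4 N to press it. It snaps shut above the ring once the ring's underside is some 40 mm below the hook's origin. Pulled at from inside it does not give: 2 N or more on it is a fair tug
- gate_hinge (a joint): angle of the gate: 0 = shut, grows as its free end swings down and inward, 1.45 = stop
- turntable: black plastic turntable, braked, 280 mm across, 28 mm high, on a plinth set 0 to 15 mm high; origin at the centre of its underside. Its axes are parallel to the hook's, whose origin is at x = -118, y = 0, z = 145 mm. At x = +50 mm stands an aluminium frame 239 mm high, 178 mm wide along y, with a balsa cradle and bar magnet hanging in it: leave it alone
- beaker: bystander: glass beaker of paperclips, 76 mm across, 95 mm high
- compass: bystander: round brass compass case, 62 mm across, 15 mm high
- block0: bystander: painted wooden magnet block 60 x 28 x 22 mm
- block1: bystander: painted wooden magnet block 60 x 28 x 22 mm
- block2: bystander: painted wooden magnet block 60 x 28 x 22 mm
- disc: bystander: solid dark grey disc magnet, 42 mm across, 12 mm high, no hole

How it is judged:
By the outcome, as a careful person would: the job done as asked, in the order asked, and still so for the second after the job is handed in, with the robot touching nothing.
It also fails if it takes over 64 s, if anything falls off the work surface, if the arm or the gripper's body presses on something with over 40 N, if the wrist force passes 120 N, or if a joint passes its speed limit or range.

## Robot

A 6-joint arm with a two-finger parallel gripper is mounted at the origin on the work surface. World frame = base frame: x ahead of the robot, y to its left, z up, the work surface at z = 0. Lengths are in mm, angles in rad, forces in N, time in s.
With the tool pointing down it reaches from about 425 to 950 mm from the base axis. Payload 14.7 kg.
Tool frame: the origin (TCP) lies on the centre line of the jaws, within the pads' length; the fingertips stand 25 mm ahead of it and the grasp point (between the pads) lies 6 mm ahead of it (tip_extent is the distance from the TCP to the fingertips, in mm); z points along the fingers, y is the line along which they close (so a half turn about z gives the same grasp; the last joint's range is limited). The gripper opens to 85 mm and grips with 20 to 120 N. Pads are 22 mm wide; open, the fingers measure 114 mm over their backs; the gripper's body (76 mm by 85 mm) begins 54 mm behind the grasp point. The pads swing forward as they close: fully open they stand 13 mm farther back than shut.
Start: joints at [-1.152, 0.48, 1.596, -0, 1.065, -0.047], TCP at [291.954, -580.737, 256.297] pointing down, gripper open.
Joint ranges: [-2.75, 2.75], [-0.82, 2.05], [0.23, 2.67], [-1.56, 4.7], [0.09, 2.69], [-2.92, 2.92]. Speed limits (rad/s): [1.89, 1.89, 2.39, 3.01, 3.01, 3.01].

## Interface

Orientations are given as a unit quaternion [w, x, y, z].
In Python, from station import * gives the robot as it stands.
- The arm moves only by the shell command python3 -m creep 'ROWS' [FORCE]. ROWS is JSON, a list of rows, each an object of numbers: "hand": the gripper command: -1 is shut, 1 is fully open, values between are in proportion; "tx", "ty", "tz": the shift along the tool's x, y, z as a fraction of full scale; "wx", "wy", "wz": the turn, a rotation vector about the tool's x, y, z as a fraction of full scale. A call has 1 to 20 rows; each row shifts and turns the commanded pose from where the row before left it, along the tool's axes as they then stand; what a row does not reach is not made up. Full scale, the value 1, is 30 mm for a shift and 0.1 rad for a turn. A row lasts 1/8 s, in which the tool goes at most 62.5 mm and 10.7 degrees, less where a joint would pass 70% of its speed; a pose out of reach is approached as far as the arm can. A call with a number of a shift or a turn outside -1 to 1 is refused whole. A call with a gripper value outside its range is refused whole. The fingers move at their own pace and stop on an object; FORCE is the grip in N (left out, the last holds). Time passes only in rows, so rows that do not move let the fingers close. It gives the time, the measured TCP pose, the force, the opening and the grip force at its end, in the units of the state.
- get_obs(): the state, without advancing time (a new reading comes with each control period).
- capture(name): name is "scene" or "top"; returns a dict with "frame" (384x512x3 uint8, red, green, blue), "z_map" (384x512 float32, mm along the optical axis (not along the pixel's ray), 0 where there is no reading), "K" (3x3 intrinsics, pixels), "D" ([k1, k2, p1, p2, k3] as OpenCV has them; the pictures are not rectified), "R" (3x3) and "t" (3): a world point X has camera coordinates R X + t. Camera axes: x right, y down, z forward; pixel columns grow to the right and rows downward; lengths in mm; the calibration is good to about 2 mm. A picture is of the moment at which its call begins.
- sign_off(): hands the job in; it is judged then, once.
The state is a dict: "time_s": time; "q": joint angles; "dq": joint speeds; "joint_efforts": joint torques, N m; "eef_pos": TCP position; "tcp_rot": TCP orientation; "wrist_force": force on the tool from outside, world axes, zero at the start; "moment": the same for the moment, N m; "width": opening from 0.0 (shut) to 1.0 (fully open); "gripper_force": force on a finger pad.
Only numpy, scipy, OpenCV 4.12 (cv2) and the standard library are available. Lean on these libraries where they do the work, as an engineer would, in place of code of your own. Each camera call takes 0.05 s, during which the arm holds its last target. There are 200 camera calls.

## Working session

There is one attempt and no reset: what is moved stays moved. The work goes in short steps, Python scripts to look and compute and a shell command to move; the robot and the scene stay as the last step left them, time stands still between calls to the robot, and variables do not carry over. Pictures are saved under pics/ and viewed, at most 10 in all, crops included, and the job is handed in when it is done.

```bash
mkdir -p pics; python3 - <<'E'
from station import *
import cv2,numpy as np
o=get_obs();print(o)
for n in("scene","top"):
    c=capture(n);cv2.imwrite(f"pics/{n}0.png",c["frame"][:,:,::-1]);np.savez(f"{n}0.npz",**c)
    print(n,c["K"],c["D"],c["R"],c["t"],-c["R"].T@c["t"])
E
```

```text
{'time_s': 0.0, 'q': array([-1.15160558e+00,  4.80878617e-01,  1.59688000e+00, -1.34950559e-05,
        1.06510145e+00, -4.65871359e-02]), 'dq': array([ 0.00191411, -0.00015596, -0.00119391,  0.00074009, -0.00054306,
       -0.00062963]), 'joint_efforts': array([ 2.19538502e-03, -9.50632024e+01, -4.30179012e+01,  3.96910579e-06,
        1.22712206e-02,  7.50806998e-05]), 'eef_pos': array([ 291.78999495, -580.38841826,  255.63973569]), 'tcp_rot': array([-6.21649588e-04,  9.73002768e-01,  2.30792573e-01, -1.23178049e-04]), 'wrist_force': array([-0.38911719,  0.32851314, -0.99933304]), 'moment': array([-0.01912779,  0.01404709,  0.01563118]), 'gripper_force': 0.0, 'width': 1.0024978095069559}
scene [[374.33865896   0.         260.79907438]
 [  0.         374.33865896 189.1294686 ]
 [  0.           0.           1.        ]] [-0.06514808  0.          0.          0.          0.        ] [[-0.68166241  0.73152493  0.0144093 ]
 [ 0.44630617  0.43132917 -0.78407012]
 [-0.57978199 -0.52804017 -0.62050497]] [ 328.47800828 -158.41700633 1315.82211627] [1057.50356749  522.84696114  687.53098219]
top [[408.48487153   0.         258.41534338]
 [  0.         408.48487153 189.37159565]
 [  0.           0.           1.        ]] [-0.03390779  0.          0.          0.          0.        ] [[ 0.02682808 -0.99952543  0.01513834]
 [-0.99644477 -0.02794912 -0.07947749]
 [ 0.07986287 -0.01295229 -0.99672171]] [ 13.4718406  554.33614805 973.90280992] [ 474.22525609   41.57293266 1014.56337232]
```

View pics/scene0.png

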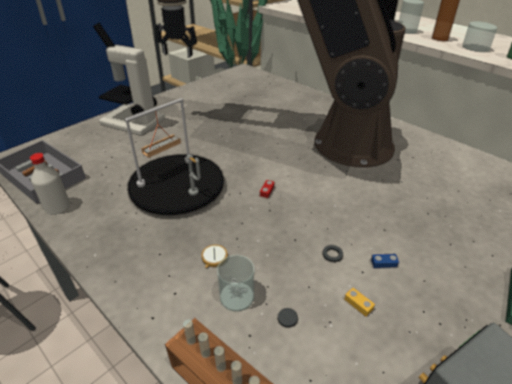

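View pics/top0.png

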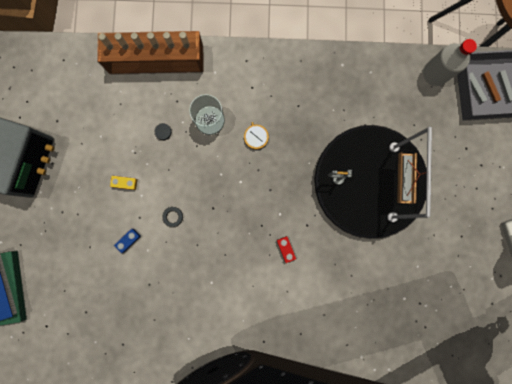

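The scene view shows the ring at about (333,253), the turntable at (176,184) and the hook at (193,175). In the top view the ring is at (173,217), the disc at (163,131), the turntable at about (372,181), and the hook at (342,177) on the side facing the ring.

```bash
cat > h.py <<'E'
import cv2,numpy as np
def load(n):
    return dict(np.load(n))
def ray(c,uv):
    p=cv2.undistortPoints(np.array(uv,float).reshape(-1,1,2),c["K"],c["D"]).reshape(-1,2)
    d=np.c_[p,np.ones(len(p))]@c["R"]; return -c["R"].T@c["t"],d
def onplane(c,uv,z):
    o,d=ray(c,uv); return o+d*((z-o[2])/d[:,2])[:,None]
def cloud(c):
    h,w=c["z_map"].shape; v,u=np.mgrid[:h,:w]
    o,d=ray(c,np.c_[u.ravel(),v.ravel()]); P=o+d*c["z_map"].reshape(-1,1)
    P[c["z_map"].ravel()==0]=np.nan; return P.reshape(h,w,3)
def tri(c1,u1,c2,u2):
    o1,d1=ray(c1,[u1]);o2,d2=ray(c2,[u2]);A=np.c_[d1[0],-d2[0]]
    s=np.linalg.lstsq(A,o2-o1,rcond=None)[0];a=o1+s[0]*d1[0];b=o2+s[1]*d2[0]
    return (a+b)/2,np.linalg.norm(a-b)
E
python3 - <<'E'
from h import *
for n,(u,v),(tu,tv) in(("scene",(333,253),(176,184)),("top",(173,217),(372,181))):
    c=load(n+"0.npz");P=cloud(c);g=c["frame"].max(2)
    # ring
    m=np.zeros_like(g);s=np.s_[v-18:v+18,u-18:u+18];m[s]=(g[s]<85)*255
    k=max(cv2.findContours(m,cv2.RETR_EXTERNAL,cv2.CHAIN_APPROX_NONE)[0],key=cv2.contourArea)
    W=onplane(c,k.reshape(-1,2),12 if n=="top" else 6).astype(np.float32)
    print(n,"ring",cv2.minEnclosingCircle(W[:,:2]),cv2.fitEllipse(W[:,:2]),P[s][m[s]>0][:,2].round(0)[::15], "table z",np.nanmedian(P[300:330,150:250,2] if n=="top" else P[230:240,280:310,2]))
    # turntable
    m=np.zeros_like(g);s=np.s_[tv-65:tv+65,max(tu-65,0):tu+65];m[s]=((g[s]<45))*255
    k=max(cv2.findContours(m,cv2.RETR_EXTERNAL,cv2.CHAIN_APPROX_NONE)[0],key=cv2.contourArea)
    z=np.nanmedian(P[m>0][:,2]);hl=cv2.convexHull(k).reshape(-1,2)
    W=onplane(c,hl,z).astype(np.float32);print("table top z",z,cv2.minEnclosingCircle(W[:,:2]),cv2.fitEllipse(W[:,:2]))
    # hook/frame points
    Q=P[s].reshape(-1,3);
    C=np.array(cv2.fitEllipse(W[:,:2])[0]);r=np.hypot(*(Q[:,:2]-C).T)
    q=Q[(Q[:,2]>z+15)&(r<175)]
    hk=q[np.abs(np.hypot(*(q[:,:2]-C).T)-105)<30]
    print(len(q),"hook-ish",hk[hk[:,1]>C[1]+30].round(0).tolist()[:60])
    fr=q[q[:,2]>z+200];print("frame top",fr.round(0).tolist()[::6])
c=load("top0.npz")["frame"][100:250,300:450,::-1];d=load("scene0.npz")["frame"][90:220,120:250,::-1]
cv2.imwrite("pics/crop.png",np.hstack([cv2.resize(c,(400,400),interpolation=2),cv2.resize(d,(400,400),interpolation=2)]))
E
```

```text
Traceback (most recent call last):
cv2.error: OpenCV(4.12.0) /io/opencv/modules/imgproc/src/shapedescr.cpp:201: error: (-215:Assertion failed) count >= 0 && (depth == CV_32F || depth == CV_32S) in function 'minEnclosingCircle'
```

```bash
cat > m.py <<'E'
from h import *
np.set_printoptions(suppress=True,precision=1)
el=lambda W:cv2.fitEllipse(np.ascontiguousarray(W[:,:2],np.float32))
for n,(u,v),(tu,tv) in(("scene",(333,253),(176,184)),("top",(173,217),(372,181))):
    c=load(n+"0.npz");P=cloud(c);g=c["frame"].max(2)
    m=np.zeros_like(g);s=np.s_[v-18:v+18,u-18:u+18];m[s]=(g[s]<85)*255
    k=max(cv2.findContours(m,cv2.RETR_EXTERNAL,cv2.CHAIN_APPROX_NONE)[0],key=cv2.contourArea)
    W=onplane(c,k.reshape(-1,2),12 if n=="top" else 6)
    print(n,"ring",el(W),P[s][m[s]>0][:,2].round(0)[::15], "counter z",np.nanmedian(P[300:330,150:250,2] if n=="top" else P[230:240,280:310,2]))
    m=np.zeros_like(g);s=np.s_[tv-65:tv+65,max(tu-65,0):tu+65];m[s]=((g[s]<45))*255
    k=max(cv2.findContours(m,cv2.RETR_EXTERNAL,cv2.CHAIN_APPROX_NONE)[0],key=cv2.contourArea)
    z=np.nanmedian(P[m>0][:,2]);hl=cv2.convexHull(k).reshape(-1,2)
    W=onplane(c,hl,z);print("turntable top z",z,el(W))
    Q=P[s].reshape(-1,3);C=np.array(el(W)[0]);r=np.hypot(*(Q[:,:2]-C).T)
    q=Q[(Q[:,2]>z+15)&(r<175)]
    hk=q[np.abs(np.hypot(*(q[:,:2]-C).T)-105)<30]
    print(len(q),"hook-ish",hk[hk[:,1]>C[1]+30].round(0).tolist()[:50])
    print("frame top",q[q[:,2]>z+195].round(0).tolist()[::6])
c=load("top0.npz")["frame"][100:250,300:450,::-1];d=load("scene0.npz")["frame"][90:220,120:250,::-1]
cv2.imwrite("pics/crop.png",np.hstack([cv2.resize(c,(400,400),interpolation=2),cv2.resize(d,(400,400),interpolation=2)]))
E
python3 m.py
```

```text
scene ring ((483.8572998046875, 239.32835388183594), (45.87864685058594, 50.581520080566406), 118.49492645263672) [11. 12. 10.  5. 10. 12. 14. 14. 13. 13. 11.  5.] counter z -0.755916453210375
turntable top z 31.006787970802407 ((589.8262939453125, -235.7395477294922), (271.5391540527344, 288.35809326171875), 153.14883422851562)
990 hook-ish [[583.0, -159.0, 155.0], [585.0, -161.0, 152.0], [584.0, -159.0, 153.0], [579.0, -161.0, 149.0], [591.0, -158.0, 153.0], [587.0, -160.0, 150.0], [585.0, -157.0, 150.0], [582.0, -157.0, 149.0], [591.0, -158.0, 150.0], [589.0, -157.0, 150.0], [587.0, -155.0, 150.0], [586.0, -152.0, 151.0], [587.0, -133.0, 160.0], [586.0, -130.0, 160.0], [591.0, -158.0, 147.0], [589.0, -158.0, 146.0], [589.0, -153.0, 148.0], [589.0, -148.0, 150.0], [588.0, -146.0, 151.0], [589.0, -131.0, 158.0], [587.0, -129.0, 158.0], [589.0, -158.0, 143.0], [585.0, -158.0, 141.0], [589.0, -149.0, 147.0], [589.0, -144.0, 149.0], [589.0, -141.0, 151.0], [586.0, -141.0, 149.0], [590.0, -130.0, 156.0], [588.0, -129.0, 156.0], [587.0, -126.0, 157.0], [588.0, -160.0, 138.0], [584.0, -16
[... 3189 characters left out ...]
.0], [556.0, -298.0, 242.0], [552.0, -294.0, 242.0], [550.0, -296.0, 242.0], [548.0, -297.0, 243.0], [544.0, -292.0, 237.0], [542.0, -294.0, 239.0], [540.0, -295.0, 240.0], [538.0, -296.0, 242.0], [536.0, -297.0, 244.0], [533.0, -292.0, 238.0], [531.0, -292.0, 242.0], [528.0, -293.0, 245.0], [527.0, -296.0, 242.0], [525.0, -298.0, 243.0], [521.0, -290.0, 241.0], [519.0, -291.0, 245.0], [517.0, -293.0, 244.0], [515.0, -296.0, 241.0], [513.0, -297.0, 244.0], [509.0, -291.0, 240.0], [508.0, -293.0, 240.0], [506.0, -294.0, 242.0], [504.0, -296.0, 241.0], [502.0, -298.0, 242.0], [498.0, -291.0, 229.0], [498.0, -299.0, 240.0], [496.0, -296.0, 242.0], [494.0, -297.0, 240.0], [492.0, -296.0, 243.0]]
```

View pics/crop.png

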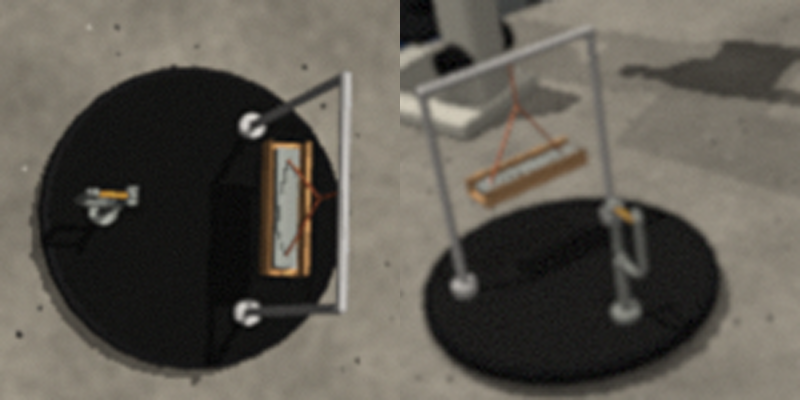

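The crops show the nose on the left (outer) end of the hook, the brass gate running right to the stem, and the frame bar vertical in the image. So hook x points along roughly world -y. Next I'll refine the yaw and hook position.

```bash
python3 - <<'E'
from h import *
np.set_printoptions(suppress=True,precision=1)
for n in("top","scene"):
    c=load(n+"0.npz");P=cloud(c).reshape(-1,3);F=c["frame"].reshape(-1,3).astype(int)
    b=P[(P[:,2]>225)&(P[:,2]<250)&(abs(P[:,1]+296)<15)&(P[:,0]>470)&(P[:,0]<690)]
    if len(b)>10:
        l=np.polyfit(b[:,0],b[:,1],1);print(n,"bar",len(b),b.min(0),b.max(0),np.median(b,0),"yaw deg",np.degrees(np.arctan(l[0])))
    box=(P[:,0]>560)&(P[:,0]<610)&(P[:,1]>-185)&(P[:,1]<-105)
    h=P[box&(P[:,2]>143)];print("hook",len(h),h.min(0),h.max(0))
    for a,e in((-140,-105),(-155,-140),(-175,-155)):
        k=h[(h[:,1]>a)&(h[:,1]<e)];print(a,len(k),np.median(k,0),k[:,1].min(),k[:,1].max(),k[:,0].min(),k[:,0].max())
    no=h[h[:,2]>155];print("nose tip",np.mean(no,0))
    br=box&(F[:,0]-F[:,2]>50);k=P[br];print("brass",len(k),np.median(k,0),k.min(0),k.max(0))
E
python3 -m creep '[{"hand":1,"wz":-1,"tz":-0.3},{"hand":1,"wz":-1,"tz":-0.3},{"hand":1,"wz":-1,"tz":-0.3},{"hand":1,"wz":-1,"tz":-0.3},{"hand":1,"wz":-1,"tz":-0.3},{"hand":1,"wz":-1,"tz":-0.3},{"hand":1,"wz":-1,"tz":-0.3},{"hand":1,"wz":-1,"tz":-0.3},{"hand":1,"wz":-1,"tz":-0.3},{"hand":1,"wz":-1,"tz":-0.3},{"hand":1,"wz":-1,"tz":-0.3}]'
```

```text
top bar 443 [ 492.2 -302.1  225.1] [ 669.2 -289.8  246. ] [ 579.  -295.5  241.8] yaw deg -1.467641885645835
hook 73 [ 577.  -167.3  143.6] [ 590.4 -125.6  161.3]
-140 20 [ 584.  -129.5  158. ] -138.95633850264255 -125.62698640289199 581.0522203500883 586.5076714452928
-155 17 [ 583.6 -149.1  150.5] -154.0604384856765 -140.63040444209162 581.701950887692 586.0074447498663
-175 36 [ 583.3 -161.9  152.5] -167.27868354712928 -155.9672897629117 577.0122853605891 590.4402010102337
nose tip [ 583.4 -137.9  158.7]
brass 30 [ 584.8 -151.4  150.2] [ 581.6 -173.2   29.3] [ 603.6 -134.7  159.9]
scene bar 217 [ 492.6 -300.5  225.3] [ 671.8 -285.7  244.4] [ 588.3 -293.9  240.5] yaw deg -1.3817944276449996
hook 48 [ 579.  -162.4  143.2] [ 591.7 -124.3  160.3]
-140 21 [ 587.9 -128.4  152.2] -135.48986245109086 -124.33888448458038 584.726300020163 591.7013412574385
-155 10 [ 588.7 -147.2  149.5] -154.9151984278801 -140.2057700962747 585.5349932280136 589.3514538557299
-175 17 [ 588.2 -159.2  150.2] -162.3675796018142 -156.58548054489506 579.0145344713694 591.6780784074875
nose tip [ 587.7 -129.8  157.9]
brass 9 [ 588.5 -144.   150.2] [ 585.5 -154.9  148.1] [ 589.5 -135.5  150.8]$[0]: bad value
```

```bash
python3 -m creep '[{"hand":1,"tx":0,"ty":0,"tz":-0.3,"wx":0,"wy":0,"wz":-1}]'; echo; python3 -m creep --help | head -20
```

```text
time_s: 0.22
eef_pos: [291.7, -580.2, 264.3]
tcp_rot: [-0.001, 0.96, 0.28, -0.0]
wrist_force: [-0.0, -0.1, -0.1]
width: 0.997
gripper_force: 0.0
invalid input: not JSON, or not a number
```

```bash
python3 -m creep '[{"hand":1,"tx":0,"ty":0,"tz":-0.3,"wx":0,"wy":0,"wz":-1},{"hand":1,"tx":0,"ty":0,"tz":-0.3,"wx":0,"wy":0,"wz":-1},{"hand":1,"tx":0,"ty":0,"tz":-0.3,"wx":0,"wy":0,"wz":-1},{"hand":1,"tx":0,"ty":0,"tz":-0.3,"wx":0,"wy":0,"wz":-1},{"hand":1,"tx":0,"ty":0,"tz":-0.3,"wx":0,"wy":0,"wz":-1},{"hand":1,"tx":0,"ty":0,"tz":-0.3,"wx":0,"wy":0,"wz":-1},{"hand":1,"tx":0,"ty":0,"tz":-0.3,"wx":0,"wy":0,"wz":-1},{"hand":1,"tx":0,"ty":0,"tz":-0.3,"wx":0,"wy":0,"wz":-1},{"hand":1,"tx":0,"ty":0,"tz":-0.3,"wx":0,"wy":0,"wz":-1},{"hand":1,"tx":0,"ty":0,"tz":0,"wx":0,"wy":0,"wz":-0.7}]'
```

```text
time_s: 1.48
eef_pos: [292.0, -580.8, 346.7]
tcp_rot: [0.0, 0.718, 0.696, -0.0]
wrist_force: [1.3, 0.0, -0.2]
width: 0.995
gripper_force: 0.0
```

```bash
python3 -m creep '[{"hand":1,"tx":1,"ty":0.3,"tz":0,"wx":0,"wy":0,"wz":0},{"hand":1,"tx":1,"ty":0.3,"tz":0,"wx":0,"wy":0,"wz":0},{"hand":1,"tx":1,"ty":0.3,"tz":0,"wx":0,"wy":0,"wz":0},{"hand":1,"tx":1,"ty":0.3,"tz":0,"wx":0,"wy":0,"wz":0},{"hand":1,"tx":1,"ty":0.3,"tz":0,"wx":0,"wy":0,"wz":0},{"hand":1,"tx":1,"ty":0.3,"tz":0,"wx":0,"wy":0,"wz":0},{"hand":1,"tx":1,"ty":0.3,"tz":0,"wx":0,"wy":0,"wz":0},{"hand":1,"tx":1,"ty":0.3,"tz":0,"wx":0,"wy":0,"wz":0},{"hand":1,"tx":1,"ty":0.3,"tz":0,"wx":0,"wy":0,"wz":0},{"hand":1,"tx":1,"ty":0.3,"tz":0,"wx":0,"wy":0,"wz":0},{"hand":1,"tx":1,"ty":0.3,"tz":0,"wx":0,"wy":0,"wz":0},{"hand":1,"tx":1,"ty":0.3,"tz":0,"wx":0,"wy":0,"wz":0},{"hand":1,"tx":1,"ty":0.3,"tz":0,"wx":0,"wy":0,"wz":0},{"hand":1,"tx":1,"ty":0.3,"tz":0,"wx":0,"wy":0,"wz":0},{"hand":1,"tx":1,"ty":0.3,"tz":0,"wx":0,"wy":0,"wz":0},{"hand":1,"tx":1,"ty":0.3,"tz":0,"wx":0,"wy":0,"wz":0},{"hand":1,"tx":1,"ty":0.3,"tz":0,"wx":0,"wy":0,"wz":0},{"hand":1,"tx":1,"ty":0.3,"tz":0,"wx":0,"wy":0,"wz":0},{"hand":1,"tx":1,"ty":0.3,"tz":0,"wx":0,"wy":0,"wz":0}]'
python3 -m creep '[{"hand":1,"tx":1,"ty":0,"tz":0.5,"wx":0,"wy":0,"wz":0},{"hand":1,"tx":1,"ty":0,"tz":0.5,"wx":0,"wy":0,"wz":0},{"hand":1,"tx":1,"ty":0,"tz":0.5,"wx":0,"wy":0,"wz":0},{"hand":1,"tx":1,"ty":0,"tz":0.5,"wx":0,"wy":0,"wz":0},{"hand":1,"tx":1,"ty":0,"tz":0.5,"wx":0,"wy":0,"wz":0},{"hand":1,"tx":1,"ty":0,"tz":0.5,"wx":0,"wy":0,"wz":0},{"hand":1,"tx":1,"ty":0,"tz":0.5,"wx":0,"wy":0,"wz":0},{"hand":1,"tx":0,"ty":0,"tz":0,"wx":0,"wy":0,"wz":0},{"hand":1,"tx":0,"ty":0,"tz":0,"wx":0,"wy":0,"wz":0}]'
```

```text
time_s: 3.85
eef_pos: [482.8, -16.0, 346.1]
tcp_rot: [-0.0, 0.719, 0.695, -0.0]
wrist_force: [1.2, 0.5, 0.3]
width: 1.0
gripper_force: 0.0
time_s: 4.97
eef_pos: [490.0, 192.6, 241.3]
tcp_rot: [-0.0, 0.719, 0.695, -0.0]
wrist_force: [0.2, -0.2, 0.1]
width: 1.003
gripper_force: 0.0
```

```bash
python3 -m creep '[{"hand":1,"tx":0.75,"ty":-0.15,"tz":0,"wx":0,"wy":0,"wz":0},{"hand":1,"tx":0.75,"ty":-0.15,"tz":0.7,"wx":0,"wy":0,"wz":0},{"hand":1,"tx":0,"ty":0,"tz":1,"wx":0,"wy":0,"wz":0},{"hand":1,"tx":0,"ty":0,"tz":1,"wx":0,"wy":0,"wz":0},{"hand":1,"tx":0,"ty":0,"tz":1,"wx":0,"wy":0,"wz":0},{"hand":1,"tx":0,"ty":0,"tz":1,"wx":0,"wy":0,"wz":0},{"hand":1,"tx":0,"ty":0,"tz":1,"wx":0,"wy":0,"wz":0},{"hand":1,"tx":0,"ty":0,"tz":0,"wx":0,"wy":0,"wz":0},{"hand":1,"tx":0,"ty":0,"tz":0,"wx":0,"wy":0,"wz":0}]'
python3 - <<'E'
from station import *
from h import *
c=capture("scene");P=cloud(c).reshape(-1,3);np.savez("s1.npz",**c)
k=P[(abs(P[:,0]-482)<70)&(abs(P[:,1]-237)<16)&(P[:,2]>20)];
for a,b in((410,465),(500,555)):
    q=k[(k[:,0]>a)&(k[:,0]<b)];print(len(q),np.sort(q[:,2])[:6].round(),q.min(0).round(),q.max(0).round())
cv2.imwrite("pics/s1.png",cv2.resize(c["frame"][180:310,250:420,::-1],(680,520),interpolation=2))
E
```

```text
time_s: 6.1
eef_pos: [483.4, 237.9, 71.4]
tcp_rot: [0.0, 0.72, 0.694, 0.0]
wrist_force: [-0.3, 0.1, 0.5]
width: 1.005
gripper_force: 0.0
152 [59. 61. 61. 61. 62. 63.] [414. 228.  59.] [462. 253. 161.]
2918 [61. 62. 65. 66. 67. 67.] [500. 221.  61.] [552. 253. 469.]
```

View pics/s1.png

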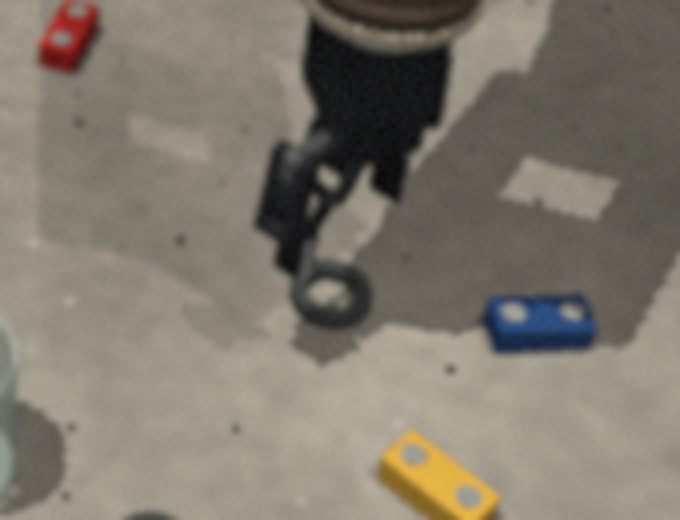

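The picture shows the open fingers standing either side of the ring, which is at crop (332,293), with nothing else in the way. The tips sit about 12 mm ahead of the TCP when open. I'll partly close and lower.

```bash
python3 -m creep '[{"hand":0.45,"tx":0,"ty":0,"tz":0.5,"wx":0,"wy":0,"wz":0},{"hand":0.45,"tx":0,"ty":0,"tz":0.4,"wx":0,"wy":0,"wz":0},{"hand":0.45,"tx":0,"ty":0,"tz":0,"wx":0,"wy":0,"wz":0},{"hand":0.45,"tx":0,"ty":0,"tz":0,"wx":0,"wy":0,"wz":0},{"hand":0.45,"tx":0,"ty":0,"tz":0,"wx":0,"wy":0,"wz":0}]' 60
python3 - <<'E'
from station import *
from h import *
c=capture("scene");P=cloud(c).reshape(-1,3)
for a,b in((420,468),(500,545)):
    k=P[(P[:,0]>a)&(P[:,0]<b)&(abs(P[:,1]-237)<16)&(P[:,2]>15)]
    print(len(k),np.sort(k[:,2])[:8].round(),k[:,:2].min(0),k[:,:2].max(0))
E
```

```text
time_s: 6.78
eef_pos: [482.9, 238.2, 43.5]
tcp_rot: [0.0, 0.719, 0.695, 0.0]
wrist_force: [-0.8, 0.7, 0.8]
width: 0.728
gripper_force: 0.0
174 [24. 25. 27. 27. 27. 28. 28. 28.] [421.1928884  227.59517986] [467.16998828 252.70578249]
2662 [16. 25. 26. 26. 29. 32. 32. 32.] [500.08039468 221.02831368] [544.96981235 252.98624515]
```

```bash
python3 -m creep '[{"hand":0.45,"tx":0,"ty":0,"tz":0.35,"wx":0,"wy":0,"wz":0},{"hand":0.45,"tx":0,"ty":0,"tz":0.34,"wx":0,"wy":0,"wz":0},{"hand":0.45,"tx":0,"ty":0,"tz":0,"wx":0,"wy":0,"wz":0},{"hand":0.45,"tx":0,"ty":0,"tz":0,"wx":0,"wy":0,"wz":0}]' 60
python3 -m creep '[{"hand":-1,"tx":0,"ty":0,"tz":0,"wx":0,"wy":0,"wz":0},{"hand":-1,"tx":0,"ty":0,"tz":0,"wx":0,"wy":0,"wz":0},{"hand":-1,"tx":0,"ty":0,"tz":0,"wx":0,"wy":0,"wz":0},{"hand":-1,"tx":0,"ty":0,"tz":0,"wx":0,"wy":0,"wz":0}]' 80
```

```text
time_s: 7.32
eef_pos: [482.6, 238.0, 22.4]
tcp_rot: [-0.0, 0.719, 0.695, -0.0]
wrist_force: [-0.4, -1.2, -0.5]
width: 0.725
gripper_force: 0.0
time_s: 7.82
eef_pos: [482.8, 238.1, 23.6]
tcp_rot: [0.0, 0.719, 0.695, 0.0]
wrist_force: [-3.8, -1.5, 16.3]
width: 0.556
gripper_force: 79.3
```

```bash
python3 -m creep '[{"hand":-1,"tx":0,"ty":0,"tz":-0.5,"wx":0,"wy":0,"wz":0},{"hand":-1,"tx":0,"ty":0,"tz":-1,"wx":0,"wy":0,"wz":0},{"hand":-1,"tx":0,"ty":0,"tz":-1,"wx":0,"wy":0,"wz":0},{"hand":-1,"tx":0,"ty":0,"tz":-1,"wx":0,"wy":0,"wz":0},{"hand":-1,"tx":0,"ty":0,"tz":-1,"wx":0,"wy":0,"wz":0},{"hand":-1,"tx":0,"ty":0,"tz":-1,"wx":0,"wy":0,"wz":0},{"hand":-1,"tx":0,"ty":0,"tz":-1,"wx":0,"wy":0,"wz":0},{"hand":-1,"tx":0,"ty":0,"tz":0,"wx":0,"wy":0,"wz":0},{"hand":-1,"tx":0,"ty":0,"tz":0,"wx":0,"wy":0,"wz":0}]'
python3 - <<'E'
from station import *
from h import *
np.set_printoptions(suppress=True,precision=1)
c=capture("scene");np.savez("s2.npz",**c);P=cloud(c);Q=P.reshape(-1,3);z=get_obs()["eef_pos"]
k=Q[(abs(Q[:,0]-z[0])<25)&(Q[:,1]>z[1]-35)&(Q[:,1]<z[1]+40)&(Q[:,2]<z[2]+0)&(Q[:,2]>z[2]-40)]
print(z,len(k),k.min(0),k.max(0),np.median(k,0))
cv2.imwrite("pics/s2.png",cv2.resize(c["frame"][150:270,270:410,::-1],(700,600),interpolation=2))
E
```

```text
time_s: 8.95
eef_pos: [482.4, 238.0, 217.6]
tcp_rot: [0.0, 0.719, 0.695, 0.0]
wrist_force: [-0.4, -0.3, -1.0]
width: 0.546
gripper_force: 82.2
[482.2 237.9 217.2] 228 [457.3 227.5 192.9] [507.  264.3 216.9] [472.2 249.5 204.7]
```

View pics/s2.png

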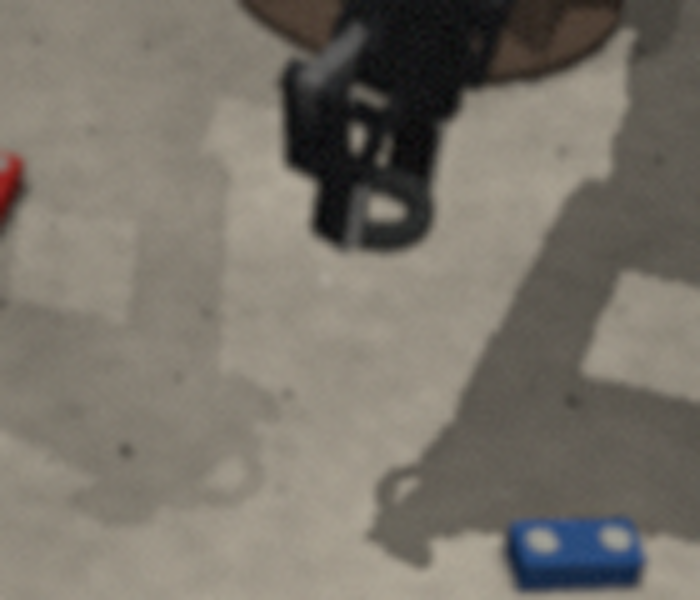

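The ring is held between the fingertips and looks close to level. I'll check its height, tilt and offset.

```bash
python3 - <<'E'
from h import *
np.set_printoptions(suppress=True,precision=1)
c=load("s2.npz");P=cloud(c);Q=P.reshape(-1,3)
k=Q[(abs(Q[:,0]-482)<16)&(Q[:,1]>214)&(Q[:,1]<268)&(Q[:,2]<214)&(Q[:,2]>185)]
print(k[np.argsort(k[:,1])][::3])
f=k[(k[:,1]>250)];top=f[f[:,2]>np.percentile(f[:,2],40)];print(len(f),np.median(top,0),f.max(0))
# hole centre by ray: bright pixels seen through the ring's hole
z=198.;m=np.zeros(c["z_map"].shape,np.uint8)
s=np.s_[184:200,338:358];m[s]=(c["frame"][s].max(2)>75)*255
n,l,st,ce=cv2.connectedComponentsWithStats(m);i=1+np.argmax(st[1:,4]);ys,xs=np.where(l==i);print(st[i])
W=onplane(c,np.c_[xs,ys],z+8);print("hole bbox at z",z+8,W.min(0),W.max(0),W.mean(0))
E
```

```text
[[472.2 230.5 196.6]
 [471.3 231.4 202. ]
 [470.8 232.1 196.7]
 [472.  233.1 195.2]
 [472.7 234.9 202. ]
 [469.  235.8 197.7]
 [469.7 236.6 195.8]
 [469.7 238.4 199.6]
 [471.3 239.6 198.4]
 [468.9 240.7 197.6]
 [468.8 242.  203.7]
 [471.2 244.1 200.8]
 [470.3 245.5 203.7]
 [466.2 247.1 207.6]
 [470.5 247.8 205.1]
 [472.3 249.1 204.2]
 [474.5 250.6 203.6]
 [495.9 251.5 205.8]
 [497.3 252.7 204.6]
 [491.5 253.8 204.5]
 [480.9 254.5 204. ]
 [486.  255.2 204.7]
 [494.8 255.9 205. ]
 [474.2 257.1 207. ]
 [493.1 257.2 204.7]
 [475.8 258.3 205.9]
 [472.4 258.5 206.7]
 [497.6 259.  197.8]
 [477.7 259.6 205.1]
 [494.  260.3 204.3]
 [497.8 260.8 201.6]
 [487.2 261.  203.4]
 [493.1 261.2 196.3]
 [496.2 261.8 203.9]
 [491.1 262.5 195.8]
 [486.8 262.7 193.4]
 [490.7 263.1 204. ]
 [489.2 263.4 197.9]
 [490.7 263.6 201.6]
 [486.5 263.8 199.2]]
72 [484.5 257.2 205.1] [497.9 264.3 207. ]
[338 188  13  12  66]
hole bbox at z 206.0 [481.8 233.4 206. ] [522.6 254.6 206. ] [496.2 245.1 206. ]
```

```bash
python3 -m creep '[{"hand":-1,"tx":-0.5,"ty":0.16,"tz":0,"wx":0,"wy":0,"wz":0},{"hand":-1,"tx":-1,"ty":0.32,"tz":0,"wx":0,"wy":0,"wz":0},{"hand":-1,"tx":-1,"ty":0.32,"tz":0,"wx":0,"wy":0,"wz":0},{"hand":-1,"tx":-1,"ty":0.32,"tz":0,"wx":0,"wy":0,"wz":0},{"hand":-1,"tx":-1,"ty":0.32,"tz":0,"wx":0,"wy":0,"wz":0},{"hand":-1,"tx":-1,"ty":0.32,"tz":0,"wx":0,"wy":0,"wz":0},{"hand":-1,"tx":-1,"ty":0.32,"tz":0,"wx":0,"wy":0,"wz":0},{"hand":-1,"tx":-1,"ty":0.32,"tz":0,"wx":0,"wy":0,"wz":0},{"hand":-1,"tx":-1,"ty":0.32,"tz":0,"wx":0,"wy":0,"wz":0},{"hand":-1,"tx":-1,"ty":0.32,"tz":0,"wx":0,"wy":0,"wz":0},{"hand":-1,"tx":-1,"ty":0.32,"tz":0,"wx":0,"wy":0,"wz":0},{"hand":-1,"tx":-1,"ty":0.32,"tz":0,"wx":0,"wy":0,"wz":0},{"hand":-1,"tx":-0.44,"ty":0.16,"tz":0,"wx":0,"wy":0,"wz":0},{"hand":-1,"tx":0,"ty":0,"tz":0,"wx":0,"wy":0,"wz":0},{"hand":-1,"tx":0,"ty":0,"tz":0,"wx":0,"wy":0,"wz":0},{"hand":-1,"tx":0,"ty":0,"tz":0,"wx":0,"wy":0,"wz":0}]'
python3 - <<'E'
from station import *
from h import *
np.set_printoptions(suppress=True,precision=1)
c=capture("scene");np.savez("s3.npz",**c);P=cloud(c);Q=P.reshape(-1,3);z=get_obs()["eef_pos"];print(z)
k=Q[(abs(Q[:,0]-z[0])<15)&(abs(Q[:,1]-z[1])<32)&(Q[:,2]<z[2]-8)&(Q[:,2]>z[2]-30)];print("ring",len(k),k.min(0),k.max(0))
h=Q[(abs(Q[:,0]-586)<12)&(Q[:,1]<-115)&(Q[:,1]>-170)&(Q[:,2]>85)&(Q[:,2]<165)];
n=h[h[:,1]>-131];print("nose",len(n),np.median(n,0),n.min(0),n.max(0))
cv2.imwrite("pics/s3.png",cv2.resize(c["frame"][100:220,130:270,::-1],(700,600),interpolation=2))
E
```

```text
time_s: 11.0
eef_pos: [585.1, -123.0, 217.6]
tcp_rot: [-0.0, 0.719, 0.695, -0.0]
wrist_force: [-0.0, -0.2, -0.3]
width: 0.548
gripper_force: 82.2
[ 585.2 -123.1  217.7]
ring 122 [ 570.2 -145.8  193.1] [599.3 -96.2 207.7]
nose 57 [ 589.3 -126.3  132.4] [ 583.4 -130.4   95.4] [ 592.1 -121.8  160.3]
```

View pics/s3.png

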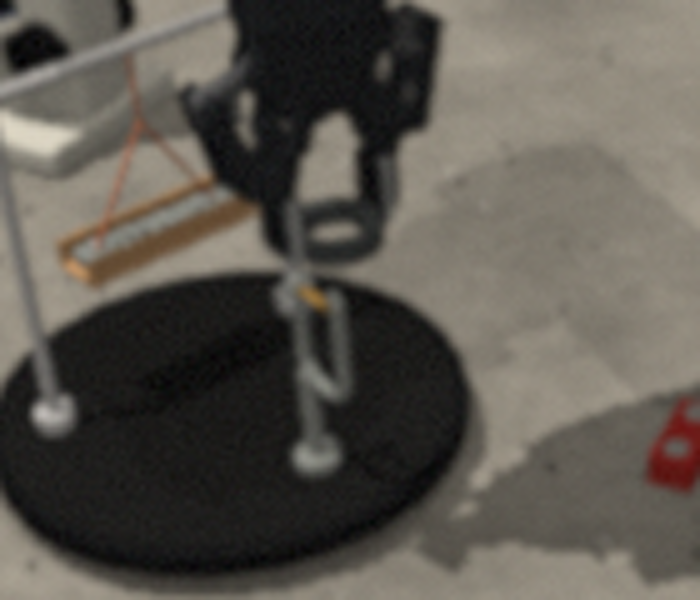

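The ring is right above the nose, which is at crop (340,290), with the hole towards it. By the same camera the ring's centre is about 6 mm outward of the nose line, so I'll move it in 2 mm and start down.

```bash
python3 -m creep '[{"hand":-1,"tx":-0.07,"ty":0.03,"tz":0.4,"wx":0,"wy":0,"wz":0},{"hand":-1,"tx":0,"ty":0,"tz":0.5,"wx":0,"wy":0,"wz":0},{"hand":-1,"tx":0,"ty":0,"tz":0,"wx":0,"wy":0,"wz":0},{"hand":-1,"tx":0,"ty":0,"tz":0,"wx":0,"wy":0,"wz":0}]' 100
python3 -m creep '[{"hand":-1,"tx":0,"ty":0,"tz":0.1,"wx":0,"wy":0,"wz":0},{"hand":-1,"tx":0,"ty":0,"tz":0.1,"wx":0,"wy":0,"wz":0},{"hand":-1,"tx":0,"ty":0,"tz":0,"wx":0,"wy":0,"wz":0}]'
python3 -m creep '[{"hand":-1,"tx":0,"ty":0,"tz":0.1,"wx":0,"wy":0,"wz":0},{"hand":-1,"tx":0,"ty":0,"tz":0,"wx":0,"wy":0,"wz":0}]'
```

```text
time_s: 11.55
eef_pos: [586.1, -126.0, 190.4]
tcp_rot: [-0.0, 0.719, 0.695, -0.0]
wrist_force: [-0.6, 0.8, 0.5]
width: 0.539
gripper_force: 102.4
time_s: 11.92
eef_pos: [586.0, -126.0, 184.4]
tcp_rot: [-0.0, 0.719, 0.695, -0.0]
wrist_force: [1.0, 0.3, -1.2]
width: 0.539
gripper_force: 102.4
time_s: 12.18
eef_pos: [586.0, -126.0, 181.4]
tcp_rot: [-0.0, 0.719, 0.695, -0.0]
wrist_force: [-0.5, 0.2, -1.1]
width: 0.54
gripper_force: 102.4
```

```bash
python3 -m creep '[{"hand":-1,"tx":0.03,"ty":0,"tz":0.1,"wx":0,"wy":0,"wz":0},{"hand":-1,"tx":0,"ty":0,"tz":0.06,"wx":0,"wy":0,"wz":0},{"hand":-1,"tx":0,"ty":0,"tz":0,"wx":0,"wy":0,"wz":0}]'
python3 -m creep '[{"hand":-1,"tx":0,"ty":0,"tz":0.08,"wx":0,"wy":0,"wz":0},{"hand":-1,"tx":0,"ty":0,"tz":0.08,"wx":0,"wy":0,"wz":0},{"hand":-1,"tx":0,"ty":0,"tz":0,"wx":0,"wy":0,"wz":0}]'
python3 -m creep '[{"hand":-1,"tx":0,"ty":0,"tz":0.08,"wx":0,"wy":0,"wz":0},{"hand":-1,"tx":0,"ty":0,"tz":0.08,"wx":0,"wy":0,"wz":0},{"hand":-1,"tx":0,"ty":0,"tz":0,"wx":0,"wy":0,"wz":0}]'
```

```text
time_s: 12.55
eef_pos: [586.1, -125.1, 176.6]
tcp_rot: [-0.0, 0.719, 0.695, -0.0]
wrist_force: [0.1, -0.1, -0.7]
width: 0.543
gripper_force: 102.4
time_s: 12.92
eef_pos: [586.3, -125.1, 171.9]
tcp_rot: [0.0, 0.719, 0.695, 0.0]
wrist_force: [0.9, 2.0, 1.0]
width: 0.543
gripper_force: 102.6
time_s: 13.3
eef_pos: [586.2, -125.2, 167.0]
tcp_rot: [0.0, 0.719, 0.695, -0.0]
wrist_force: [1.1, 1.8, 1.7]
width: 0.541
gripper_force: 102.7
```

```bash
python3 -m creep '[{"hand":-1,"tx":0,"ty":0,"tz":0.08,"wx":0,"wy":0,"wz":0},{"hand":-1,"tx":0,"ty":0,"tz":0.08,"wx":0,"wy":0,"wz":0},{"hand":-1,"tx":0,"ty":0,"tz":0,"wx":0,"wy":0,"wz":0}]'
python3 -m creep '[{"hand":-1,"tx":0,"ty":0,"tz":0.08,"wx":0,"wy":0,"wz":0},{"hand":-1,"tx":0,"ty":0,"tz":0.08,"wx":0,"wy":0,"wz":0},{"hand":-1,"tx":0,"ty":0,"tz":0,"wx":0,"wy":0,"wz":0}]'
python3 - <<'E'
from station import *
from h import *
c=capture("scene");np.savez("s4.npz",**c)
cv2.imwrite("pics/s4.png",cv2.resize(c["frame"][120:200,150:243,::-1],(697,600),interpolation=2))
E
```

```text
time_s: 13.68
eef_pos: [586.0, -125.0, 162.1]
tcp_rot: [-0.0, 0.719, 0.695, -0.0]
wrist_force: [0.5, 2.5, 0.7]
width: 0.537
gripper_force: 102.6
time_s: 14.05
eef_pos: [586.0, -125.0, 157.3]
tcp_rot: [-0.0, 0.719, 0.695, -0.0]
wrist_force: [0.8, 2.3, 0.3]
width: 0.539
gripper_force: 102.5
```

View pics/s4.png

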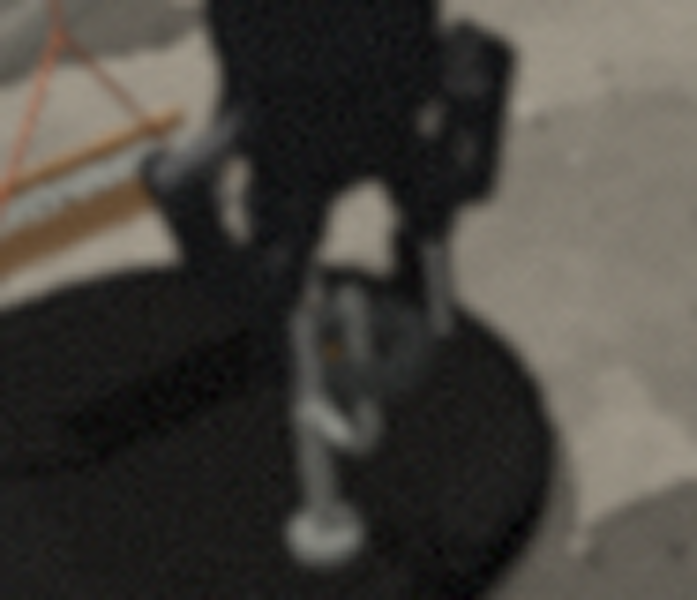

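The nose is through the hole at crop (355,320), and the brass gate shows pushed down at (335,350). I'll continue down.

```bash
python3 -m creep '[{"hand":-1,"tx":0,"ty":0,"tz":0.1,"wx":0,"wy":0,"wz":0},{"hand":-1,"tx":0,"ty":0,"tz":0.1,"wx":0,"wy":0,"wz":0},{"hand":-1,"tx":0,"ty":0,"tz":0.1,"wx":0,"wy":0,"wz":0},{"hand":-1,"tx":0,"ty":0,"tz":0,"wx":0,"wy":0,"wz":0}]'
python3 -m creep '[{"hand":-1,"tx":0,"ty":0,"tz":0.1,"wx":0,"wy":0,"wz":0},{"hand":-1,"tx":0,"ty":0,"tz":0.1,"wx":0,"wy":0,"wz":0},{"hand":-1,"tx":0,"ty":0,"tz":0.1,"wx":0,"wy":0,"wz":0},{"hand":-1,"tx":0,"ty":0,"tz":0,"wx":0,"wy":0,"wz":0}]'
python3 -m creep '[{"hand":-1,"tx":0,"ty":0,"tz":0.1,"wx":0,"wy":0,"wz":0},{"hand":-1,"tx":0,"ty":0,"tz":0.1,"wx":0,"wy":0,"wz":0},{"hand":-1,"tx":0,"ty":0,"tz":0.08,"wx":0,"wy":0,"wz":0},{"hand":-1,"tx":0,"ty":0,"tz":0,"wx":0,"wy":0,"wz":0}]'
python3 - <<'E'
from station import *
from h import *
c=capture("scene");np.savez("s5.npz",**c);d=capture("top");np.savez("t5.npz",**d)
cv2.imwrite("pics/s5.png",cv2.resize(c["frame"][130:200,160:240,::-1],(686,600),interpolation=2))
E
```

```text
time_s: 14.6
eef_pos: [585.9, -125.0, 148.2]
tcp_rot: [-0.0, 0.719, 0.695, -0.0]
wrist_force: [1.3, 2.2, -1.4]
width: 0.541
gripper_force: 102.4
time_s: 15.1
eef_pos: [586.0, -125.0, 139.2]
tcp_rot: [-0.0, 0.719, 0.695, -0.0]
wrist_force: [-0.3, 3.7, -3.6]
width: 0.539
gripper_force: 102.6
time_s: 15.6
eef_pos: [586.1, -125.2, 131.0]
tcp_rot: [-0.0, 0.719, 0.695, -0.0]
wrist_force: [0.2, 0.6, -0.3]
width: 0.54
gripper_force: 102.8
```

View pics/s5.png

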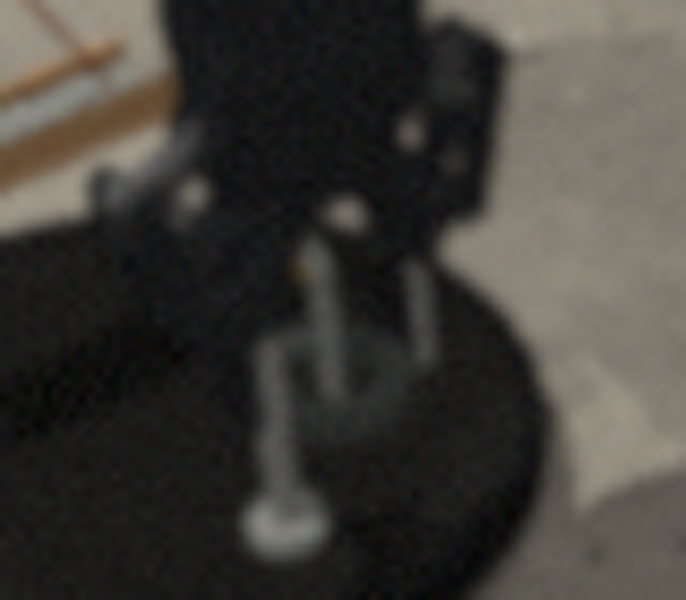

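The side force of about 3.7 N has dropped to nothing, and the brass gate end shows beside the top of the nose at (302,272) above the ring, so the gate has snapped shut. Next I'll raise the ring gently for the tug.

```bash
python3 -m creep '[{"hand":-1,"tx":0,"ty":0,"tz":-0.2,"wx":0,"wy":0,"wz":0},{"hand":-1,"tx":0,"ty":0,"tz":-0.2,"wx":0,"wy":0,"wz":0},{"hand":-1,"tx":0,"ty":0,"tz":-0.2,"wx":0,"wy":0,"wz":0},{"hand":-1,"tx":0,"ty":0,"tz":-0.1,"wx":0,"wy":0,"wz":0},{"hand":-1,"tx":0,"ty":0,"tz":0,"wx":0,"wy":0,"wz":0},{"hand":-1,"tx":0,"ty":0,"tz":0,"wx":0,"wy":0,"wz":0}]'
python3 -m creep '[{"hand":-1,"tx":0,"ty":0,"tz":-0.03,"wx":0,"wy":0,"wz":0},{"hand":-1,"tx":0,"ty":0,"tz":-0.02,"wx":0,"wy":0,"wz":0},{"hand":-1,"tx":0,"ty":0,"tz":0,"wx":0,"wy":0,"wz":0}]'
python3 -m creep '[{"hand":-1,"tx":0,"ty":0,"tz":-0.02,"wx":0,"wy":0,"wz":0},{"hand":-1,"tx":0,"ty":0,"tz":0,"wx":0,"wy":0,"wz":0}]'
```

```text
time_s: 16.45
eef_pos: [586.1, -125.1, 152.1]
tcp_rot: [-0.0, 0.719, 0.695, -0.0]
wrist_force: [-0.5, 0.2, -0.4]
width: 0.539
gripper_force: 102.8
time_s: 16.82
eef_pos: [586.2, -125.2, 153.7]
tcp_rot: [-0.0, 0.719, 0.695, -0.0]
wrist_force: [-0.4, -0.2, -0.7]
width: 0.537
gripper_force: 102.8
time_s: 17.08
eef_pos: [586.2, -125.2, 154.3]
tcp_rot: [0.0, 0.719, 0.695, 0.0]
wrist_force: [-0.4, -0.4, 0.7]
width: 0.543
gripper_force: 102.8
```

```bash
for i in 1; do python3 -m creep '[{"hand":-1,"tx":0,"ty":0,"tz":-0.02,"wx":0,"wy":0,"wz":0},{"hand":-1,"tx":0,"ty":0,"tz":-0.02,"wx":0,"wy":0,"wz":0},{"hand":-1,"tx":0,"ty":0,"tz":0,"wx":0,"wy":0,"wz":0}]'; done
python3 -m creep '[{"hand":-1,"tx":0,"ty":0,"tz":-0.02,"wx":0,"wy":0,"wz":0},{"hand":-1,"tx":0,"ty":0,"tz":0,"wx":0,"wy":0,"wz":0}]'
python3 -m creep '[{"hand":-1,"tx":0,"ty":0,"tz":-0.02,"wx":0,"wy":0,"wz":0},{"hand":-1,"tx":0,"ty":0,"tz":0,"wx":0,"wy":0,"wz":0}]'
```

```text
time_s: 17.45
eef_pos: [586.2, -125.1, 155.5]
tcp_rot: [0.0, 0.719, 0.695, 0.0]
wrist_force: [-0.4, 0.8, -1.7]
width: 0.542
gripper_force: 102.8
time_s: 17.7
eef_pos: [586.2, -125.2, 156.2]
tcp_rot: [0.0, 0.719, 0.695, 0.0]
wrist_force: [-0.1, -0.2, -0.5]
width: 0.539
gripper_force: 102.8
time_s: 17.95
eef_pos: [586.2, -125.1, 156.7]
tcp_rot: [0.0, 0.719, 0.695, 0.0]
wrist_force: [-0.7, 0.8, -1.4]
width: 0.537
gripper_force: 102.8
```

```bash
python3 -m creep '[{"hand":-1,"tx":0,"ty":0,"tz":-0.01,"wx":0,"wy":0,"wz":0},{"hand":-1,"tx":0,"ty":0,"tz":0,"wx":0,"wy":0,"wz":0}]'|grep -E 'eef|wrist'
python3 -m creep '[{"hand":-1,"tx":0,"ty":0,"tz":-0.01,"wx":0,"wy":0,"wz":0},{"hand":-1,"tx":0,"ty":0,"tz":0,"wx":0,"wy":0,"wz":0}]'|grep -E 'eef|wrist'
python3 -m creep '[{"hand":-1,"tx":0,"ty":0,"tz":-0.01,"wx":0,"wy":0,"wz":0},{"hand":-1,"tx":0,"ty":0,"tz":0,"wx":0,"wy":0,"wz":0}]'|grep -E 'eef|wrist'
```

```text
eef_pos: [586.2, -125.2, 157.0]
wrist_force: [0.0, 0.1, -0.5]
eef_pos: [586.2, -125.2, 157.3]
wrist_force: [-0.1, 0.8, -1.5]
eef_pos: [586.2, -125.1, 157.6]
wrist_force: [0.1, -0.2, -1.9]
```

```bash
python3 -m creep '[{"hand":-1,"tx":0,"ty":0,"tz":-0.01,"wx":0,"wy":0,"wz":0},{"hand":-1,"tx":0,"ty":0,"tz":0,"wx":0,"wy":0,"wz":0}]'|grep -E 'eef|wrist'
python3 -m creep '[{"hand":-1,"tx":0,"ty":0,"tz":-0.01,"wx":0,"wy":0,"wz":0},{"hand":-1,"tx":0,"ty":0,"tz":0,"wx":0,"wy":0,"wz":0}]'|grep -E 'eef|wrist'
```

```text
eef_pos: [586.1, -125.1, 157.8]
wrist_force: [0.8, 1.0, -2.5]
eef_pos: [586.1, -125.1, 158.1]
wrist_force: [1.1, 0.8, -4.9]
```

```bash
python3 -m creep '[{"hand":-1,"tx":0,"ty":0,"tz":-0.01,"wx":0,"wy":0,"wz":0},{"hand":-1,"tx":0,"ty":0,"tz":0,"wx":0,"wy":0,"wz":0}]'|grep -E 'eef|wrist'
```

```text
eef_pos: [586.1, -125.1, 158.4]
wrist_force: [1.1, 1.0, -6.2]
```

The gate resists with about 4–5 N. I'll ease off slightly, hold for a moment, then lower.

```bash
python3 -m creep '[{"hand":-1,"tx":0,"ty":0,"tz":0.007,"wx":0,"wy":0,"wz":0},{"hand":-1,"tx":0,"ty":0,"tz":0,"wx":0,"wy":0,"wz":0},{"hand":-1,"tx":0,"ty":0,"tz":0,"wx":0,"wy":0,"wz":0},{"hand":-1,"tx":0,"ty":0,"tz":0,"wx":0,"wy":0,"wz":0},{"hand":-1,"tx":0,"ty":0,"tz":0,"wx":0,"wy":0,"wz":0},{"hand":-1,"tx":0,"ty":0,"tz":0,"wx":0,"wy":0,"wz":0}]'|grep -E 'eef|wrist'
python3 -m creep '[{"hand":-1,"tx":0,"ty":0,"tz":0.05,"wx":0,"wy":0,"wz":0},{"hand":-1,"tx":0,"ty":0,"tz":0.2,"wx":0,"wy":0,"wz":0},{"hand":-1,"tx":0,"ty":0,"tz":0.3,"wx":0,"wy":0,"wz":0},{"hand":-1,"tx":0,"ty":0,"tz":0.3,"wx":0,"wy":0,"wz":0},{"hand":-1,"tx":0,"ty":0,"tz":0.1,"wx":0,"wy":0,"wz":0},{"hand":-1,"tx":0,"ty":0,"tz":0,"wx":0,"wy":0,"wz":0},{"hand":-1,"tx":0,"ty":0,"tz":0,"wx":0,"wy":0,"wz":0}]'|grep -E 'eef|wrist'
python3 -m creep '[{"hand":-1,"tx":0,"ty":0,"tz":0.07,"wx":0,"wy":0,"wz":0},{"hand":-1,"tx":0,"ty":0,"tz":0.07,"wx":0,"wy":0,"wz":0},{"hand":-1,"tx":0,"ty":0,"tz":0,"wx":0,"wy":0,"wz":0}]'|grep -E 'eef|wrist'
```

```text
eef_pos: [586.1, -125.1, 158.3]
wrist_force: [1.0, 2.1, -6.0]
eef_pos: [586.4, -125.2, 130.0]
wrist_force: [0.4, 0.2, -1.0]
eef_pos: [586.1, -125.1, 125.4]
wrist_force: [-0.0, -0.1, -0.0]
```

```bash
python3 -m creep '[{"hand":-1,"tx":0,"ty":0,"tz":0.05,"wx":0,"wy":0,"wz":0},{"hand":-1,"tx":0,"ty":0,"tz":0.03,"wx":0,"wy":0,"wz":0},{"hand":-1,"tx":0,"ty":0,"tz":0,"wx":0,"wy":0,"wz":0}]'|grep -E 'eef|wrist'
python3 -m creep '[{"hand":-1,"tx":0,"ty":0,"tz":0.02,"wx":0,"wy":0,"wz":0},{"hand":-1,"tx":0,"ty":0,"tz":0.02,"wx":0,"wy":0,"wz":0},{"hand":-1,"tx":0,"ty":0,"tz":0,"wx":0,"wy":0,"wz":0}]'|grep -E 'eef|wrist'
python3 -m creep '[{"hand":-1,"tx":0,"ty":0,"tz":0.02,"wx":0,"wy":0,"wz":0},{"hand":-1,"tx":0,"ty":0,"tz":0,"wx":0,"wy":0,"wz":0}]'|grep -E 'eef|wrist'
```

```text
eef_pos: [586.1, -125.2, 123.1]
wrist_force: [-1.1, 0.1, -0.7]
eef_pos: [586.2, -125.2, 121.9]
wrist_force: [0.3, -0.4, -0.3]
eef_pos: [586.2, -125.1, 121.4]
wrist_force: [0.2, 0.1, -0.9]
```

```bash
python3 -m creep '[{"hand":-1,"tx":0,"ty":0,"tz":0.015,"wx":0,"wy":0,"wz":0},{"hand":-1,"tx":0,"ty":0,"tz":0,"wx":0,"wy":0,"wz":0}]'|grep -E 'eef|wrist'
```

```text
eef_pos: [586.1, -125.2, 120.9]
wrist_force: [0.5, -0.4, -0.7]
```

```bash
python3 -m creep '[{"hand":-1,"tx":0,"ty":0,"tz":0.02,"wx":0,"wy":0,"wz":0},{"hand":-1,"tx":0,"ty":0,"tz":0.01,"wx":0,"wy":0,"wz":0},{"hand":-1,"tx":0,"ty":0,"tz":0,"wx":0,"wy":0,"wz":0}]'|grep -E 'eef|wrist'
python3 -m creep '[{"hand":-1,"tx":0,"ty":0,"tz":0.015,"wx":0,"wy":0,"wz":0},{"hand":-1,"tx":0,"ty":0,"tz":0,"wx":0,"wy":0,"wz":0}]'|grep -E 'eef|wrist'
```

```text
eef_pos: [586.2, -125.1, 120.0]
wrist_force: [0.6, -0.4, -0.8]
eef_pos: [586.2, -125.2, 119.6]
wrist_force: [0.0, 0.0, -0.9]
```

```bash
python3 -m creep '[{"hand":-1,"tx":0,"ty":0,"tz":0.015,"wx":0,"wy":0,"wz":0},{"hand":-1,"tx":0,"ty":0,"tz":0,"wx":0,"wy":0,"wz":0}]'|grep -E 'eef|wrist'
```

```text
eef_pos: [586.1, -125.1, 119.1]
wrist_force: [0.2, 0.6, -0.8]
```

```bash
python3 -m creep '[{"hand":-1,"tx":0,"ty":0,"tz":0.02,"wx":0,"wy":0,"wz":0},{"hand":-1,"tx":0,"ty":0,"tz":0.01,"wx":0,"wy":0,"wz":0},{"hand":-1,"tx":0,"ty":0,"tz":0,"wx":0,"wy":0,"wz":0}]' 20
python3 - <<'E'
from station import *
print(get_obs()["wrist_force"],get_obs()["eef_pos"])
E
```

```text
time_s: 23.95
eef_pos: [586.2, -125.2, 118.3]
tcp_rot: [0.0, 0.719, 0.695, 0.0]
wrist_force: [-0.1, 1.0, 1.6]
width: 0.541
gripper_force: 104.0
[-0.12887074  0.97067767  1.59094383] [ 586.21333092 -125.16816586  118.2983872 ]
```

The ring has touched bottom at about 2 N. I'll release, let it settle, then lift off.

```bash
python3 -m creep '[{"hand":0.3,"tx":0,"ty":0,"tz":0,"wx":0,"wy":0,"wz":0},{"hand":0.6,"tx":0,"ty":0,"tz":0,"wx":0,"wy":0,"wz":0},{"hand":1,"tx":0,"ty":0,"tz":0,"wx":0,"wy":0,"wz":0},{"hand":1,"tx":0,"ty":0,"tz":0,"wx":0,"wy":0,"wz":0},{"hand":1,"tx":0,"ty":0,"tz":0,"wx":0,"wy":0,"wz":0},{"hand":1,"tx":0,"ty":0,"tz":0,"wx":0,"wy":0,"wz":0},{"hand":1,"tx":0,"ty":0,"tz":0,"wx":0,"wy":0,"wz":0},{"hand":1,"tx":0,"ty":0,"tz":0,"wx":0,"wy":0,"wz":0}]'
python3 - <<'E'
from station import *
from h import *
c=capture("scene");np.savez("s6.npz",**c)
cv2.imwrite("pics/s6.png",cv2.resize(c["frame"][120:210,150:255,::-1],(700,600),interpolation=2))
E
```

```text
time_s: 24.95
eef_pos: [586.2, -125.2, 118.2]
tcp_rot: [0.0, 0.719, 0.695, -0.0]
wrist_force: [0.6, 0.0, 0.3]
width: 0.999
gripper_force: 0.0
```

View pics/s6.png

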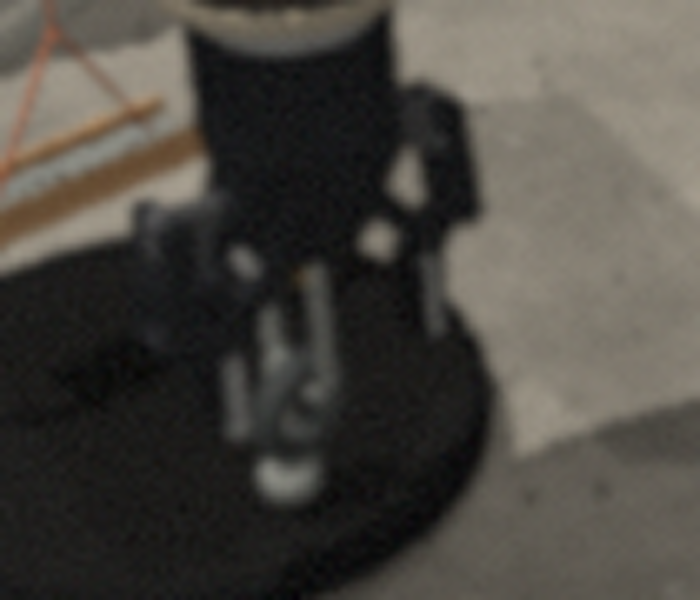

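The ring hangs upright at crop (290,400) around the hook's bottom, clear of the open fingers. I'll go straight up and look again.

```bash
python3 -m creep '[{"hand":1,"tx":0,"ty":0,"tz":-0.2,"wx":0,"wy":0,"wz":0},{"hand":1,"tx":0,"ty":0,"tz":-0.5,"wx":0,"wy":0,"wz":0},{"hand":1,"tx":0,"ty":0,"tz":-0.6,"wx":0,"wy":0,"wz":0},{"hand":1,"tx":0,"ty":0,"tz":-0.8,"wx":0,"wy":0,"wz":0},{"hand":1,"tx":0,"ty":0,"tz":-1,"wx":0,"wy":0,"wz":0},{"hand":1,"tx":0,"ty":0,"tz":-1,"wx":0,"wy":0,"wz":0},{"hand":1,"tx":0.5,"ty":0,"tz":-1,"wx":0,"wy":0,"wz":0},{"hand":1,"tx":1,"ty":0,"tz":-0.5,"wx":0,"wy":0,"wz":0},{"hand":1,"tx":1,"ty":0,"tz":0,"wx":0,"wy":0,"wz":0},{"hand":1,"tx":1,"ty":0,"tz":0,"wx":0,"wy":0,"wz":0},{"hand":1,"tx":1,"ty":0,"tz":0,"wx":0,"wy":0,"wz":0},{"hand":1,"tx":1,"ty":0,"tz":0,"wx":0,"wy":0,"wz":0},{"hand":1,"tx":0,"ty":0,"tz":0,"wx":0,"wy":0,"wz":0},{"hand":1,"tx":0,"ty":0,"tz":0,"wx":0,"wy":0,"wz":0},{"hand":1,"tx":0,"ty":0,"tz":0,"wx":0,"wy":0,"wz":0},{"hand":1,"tx":0,"ty":0,"tz":0,"wx":0,"wy":0,"wz":0},{"hand":1,"tx":0,"ty":0,"tz":0,"wx":0,"wy":0,"wz":0},{"hand":1,"tx":0,"ty":0,"tz":0,"wx":0,"wy":0,"wz":0}]'
python3 - <<'E'
from station import *
from h import *
c=capture("scene");d=capture("top")
a=cv2.resize(c["frame"][120:210,140:230,::-1],(400,400),interpolation=2)
b=cv2.resize(d["frame"][130:230,300:400,::-1],(400,400),interpolation=2)
cv2.imwrite("pics/s7.png",np.hstack([a,b]))
E
```

```text
time_s: 27.25
eef_pos: [592.0, 39.6, 286.2]
tcp_rot: [-0.0, 0.719, 0.695, -0.0]
wrist_force: [0.4, -0.3, 0.1]
width: 0.997
gripper_force: 0.0
```

View pics/s7.png

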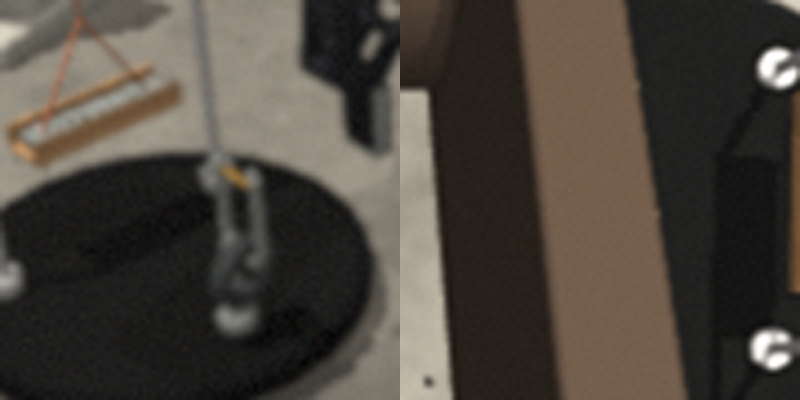

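The gate is shut, level and brass at crop (235,177), and the ring hangs at the bottom around (240,260) with the gripper clear. I'll give it a short wait to settle, then hand in.

```bash
python3 -m creep '[{"hand":1,"tx":0,"ty":0,"tz":0,"wx":0,"wy":0,"wz":0},{"hand":1,"tx":0,"ty":0,"tz":0,"wx":0,"wy":0,"wz":0},{"hand":1,"tx":0,"ty":0,"tz":0,"wx":0,"wy":0,"wz":0},{"hand":1,"tx":0,"ty":0,"tz":0,"wx":0,"wy":0,"wz":0},{"hand":1,"tx":0,"ty":0,"tz":0,"wx":0,"wy":0,"wz":0},{"hand":1,"tx":0,"ty":0,"tz":0,"wx":0,"wy":0,"wz":0},{"hand":1,"tx":0,"ty":0,"tz":0,"wx":0,"wy":0,"wz":0},{"hand":1,"tx":0,"ty":0,"tz":0,"wx":0,"wy":0,"wz":0},{"hand":1,"tx":0,"ty":0,"tz":0,"wx":0,"wy":0,"wz":0},{"hand":1,"tx":0,"ty":0,"tz":0,"wx":0,"wy":0,"wz":0},{"hand":1,"tx":0,"ty":0,"tz":0,"wx":0,"wy":0,"wz":0},{"hand":1,"tx":0,"ty":0,"tz":0,"wx":0,"wy":0,"wz":0},{"hand":1,"tx":0,"ty":0,"tz":0,"wx":0,"wy":0,"wz":0},{"hand":1,"tx":0,"ty":0,"tz":0,"wx":0,"wy":0,"wz":0},{"hand":1,"tx":0,"ty":0,"tz":0,"wx":0,"wy":0,"wz":0},{"hand":1,"tx":0,"ty":0,"tz":0,"wx":0,"wy":0,"wz":0}]'
python3 -c "
from station import *
print(sign_off())"
```

```text
time_s: 29.35
eef_pos: [592.0, 39.7, 286.2]
tcp_rot: [0.0, 0.719, 0.695, 0.0]
wrist_force: [-0.5, 0.1, 0.9]
width: 1.001
gripper_force: 0.0
the job is handed in; nothing more can be done
None
```

The ring magnet is clipped into the snap hook and hangs upright at the bottom with the gate shut; it held a tug of about 5 N, and the job was handed in at 29 s with the robot clear (no verdict was shown).

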